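# Cam-lock the can tray onto the pantry rack

## Task

Slide the loose can tray up to the fixed rack until its headed stud is fully home in the mouth of the cam lock, then turn the cam clockwise by its black wing grip until it draws the tray up tight against the rack. Stop when it is firmly snug, without over-tightening or ramming the stud, let go, and leave the other goods on the counter alone.

Things in the scene. Friction and masses are not known exactly. Their poses are not given: they have to be found in the camera images.
- tray: Loose open plywood can tray, 0.45 to 0.7 kg, 130 (x) x 150 (y) mm, walls 44 mm high and 10 mm thick, standing on the counter. Origin: centre of its underside. A headed steel stud sticks out of the middle of its +y wall.
- bar (a point): Centre of the tray's wooden carrying bar, 70 mm above the counter, over the middle of the tray. The bar runs along the tray's x between two cheeks (112 mm), is 14 mm thick along the tray's y and 20 mm high (60 to 80 mm above the counter); open space below it.
- stud_head (a point): Centre of the stud's T head, 26 mm above the counter, 97 mm along +y from the tray's origin (22 mm beyond the wall's outer face). The head is an upright round barrel 10 mm in diameter and 28 mm high; the neck behind it is 8 mm in diameter.
- cam_base: Fixed base of the cam lock, in the recess of the fixed plywood can rack. Origin on the counter, on the cam's turning axis. Its -y points out of the rack to the tray; the tray goes in along its +y, x and y axes of both parallel. Two aluminium guide rails 18 mm high lead the tray in, 1.5 mm play either side; their flared ends reach 88 mm from the axis, 156 mm apart.
- cam_axis (a point): Point on the cam's turning axis, 26 mm above the counter (stud height). The rack's two jaws beside the cam end in flat cork faces 37.9 to 42.1 mm from the axis towards the tray (each rack is cut a little differently, so the angle where the cam comes tight must be felt); the tray's +y wall is drawn against them.
- mouth (a point): Outer end of the slot's mouth, 37 mm from the axis on the tray's side (fixed to the base). The mouth is about 15 mm wide. With the cam at 0 the stud head slides in till it bottoms with its centre 25 to 26 mm from the axis, the tray's wall then still some 5 to 9 mm off the rack's faces. The cam turns freely over it only from there.
- wing (a point): Centre of the cam's black wing grip, 70 mm above the counter, on the turning axis: a flat bar 14 mm thick, 48 mm long, 48 to 92 mm above the counter. It turns with the cam; its frame's y runs along its length and the orange end (-y) points to the slot's mouth. Beneath it the aluminium cam is 74 mm in diameter, 44 mm high.
- cam (a joint): Turn of the cam, rad: 0 = mouth faces the tray (starts within 0.08); grows clockwise seen from above, stop at 1.8; stays where left. From 0.2 on it draws the head in 9 mm per rad. Free turning takes 0.2 N m; as the tray meets the rack and squares up, 0.2 to 0.45; tight (somewhere from 0.85 to 1.45 rad) at 0.55 to 0.75 N m, rising about 0.1 N m per 0.01 rad; above 0.95 N m it crushes the tray.
- can_a: Bystander, the green can; origin at its underside's centre. Leave alone.
- can_b: Bystander, the red can; origin at its underside's centre. Leave alone.
- can_c: Bystander, the yellow can; origin at its underside's centre. Leave alone.
- water: Bystander, the water bottle; origin at its underside's centre. Leave alone.
- jar: Bystander, the jar; origin at its underside's centre. Leave alone.
- carton: Bystander, the yellow carton; origin at its underside's centre. Leave alone.
- driver: Bystander, the screwdriver; origin at its underside's centre. Leave alone.

How it is judged:
By the outcome, as a careful person would: the job done as asked, in the order asked, and still so for the second after the job is handed in, with the robot touching nothing.
It also fails if it takes over 64 s, if anything falls off the work surface, if the arm or the gripper's body presses on something with over 40 N, if the wrist force passes 120 N, or if a joint passes its speed limit or range.

## Robot

A 7-joint arm with a two-finger parallel gripper is mounted at the origin on the work surface. World frame = base frame: x ahead of the robot, y to its left, z up, the work surface at z = 0. Lengths are in mm, angles in rad, forces in N, time in s.
With the tool pointing down it reaches from about 425 to 875 mm from the base axis. Payload 4.7 kg.
Tool frame: the origin (TCP) lies midway between the tips of the shut fingers; the grasp point (between the pads) lies 19 mm behind it (ctrl.grip_point_offset is the distance from the TCP to the grasp point, in mm); z points along the fingers, x is the direction in which the jaws open and shut, and the axes are right-handed (so a half turn about z gives the same grasp; the last joint's range is limited). The gripper opens to 85 mm and grips with 20 to 120 N. Pads are 22 mm wide; open, the fingers measure 114 mm over their backs; the gripper's body (76 mm by 85 mm) begins 54 mm behind the grasp point. The pads swing forward as they close: fully open they stand 13 mm farther back than shut.
Start: joints at [1.336, 0.321, -0.07, 1.45, 0.023, 1.371, -0.057], TCP at [160.035, -630.011, 231.349] pointing down, gripper open.
Joint ranges: [-2.86, 2.86], [-0.3, 2.09], [-1.38, 1.24], [0.06, 2.45], [-1.56, 4.7], [0.09, 2.05], [-2.69, 2.69]. Speed limits (rad/s): [2.57, 2.57, 3.14, 3.14, 3.14, 3.14, 3.14].

## Interface

Orientations are given as a rotation vector (axis times angle).
In Python, from rig import ctrl gives the robot as it stands.
- The arm moves only by the shell command python3 -m inch 'ROWS' [FORCE]. ROWS is JSON, a list of rows, each a list of 7 numbers: the opening, from 0 (shut) to 1 (fully open), then the shift along the tool's x, y, z in mm, then the turn, a rotation vector about the tool's x, y, z in degrees. In form: [[gripper, x, y, z, ax, ay, az], ...]. A call has exactly 10 rows; each row shifts and turns the pose as measured when the row begins, along the tool's axes as they then stand; what a row does not reach is not made up. A row lasts 1/8 s, in which the tool goes at most 62.5 mm and 10.7 degrees, less where a joint would pass 70% of its speed; a pose out of reach is approached as far as the arm can. A call is refused whole if a number of a shift passes 62.5 or a number of a turn 10.7, either way. A call with a gripper value outside its range is refused whole. The fingers move at their own pace and stop on an object; FORCE is the grip in N (left out, the last holds). Time passes only in rows, so rows that do not move let the fingers close, or fill a call up. It gives the time, the measured TCP pose, the force and the opening at its end, in the units of the state.
- ctrl.get_state(): the state, without advancing time (a new reading comes with each control period).
- ctrl.read_camera(name): name is "scene" or "top" or "wrist"; returns a dict with "pixels" (384x512x3 uint8, red, green, blue), "depth" (384x512 float32, mm along the optical axis (not along the pixel's ray), 0 where there is no reading), "fx", "fy", "cx", "cy" (pixels), "k1" (the pictures are not rectified: a ray, as slopes to the right and down, at radius r is drawn at 1 + k1 r^2 times it, then the intrinsics apply), "pose" (4x4, takes a point from camera to world coordinates). Camera axes: x right, y up, looking along -z (the intrinsics and any distortion apply to the point x, -y, -z); pixel columns grow to the right and rows downward; lengths in mm; the calibration is good to about 2 mm. A picture is of the moment at which its call begins.
- ctrl.job_done(): hands the job in, once; it reports no verdict.
The state is a dict: "time_s": time; "joint_pos": joint angles; "joint_vel": joint speeds; "tau": joint torques, N m; "position": TCP position; "ee_rot": TCP orientation; "contact_force": force on the tool from outside, world axes, zero at the start; "wrist_torque": the same for the moment, N m; "width": finger opening in mm.
Only numpy, scipy, OpenCV 4.12 (cv2) and the standard library are available. Lean on these libraries where they do the work, as an engineer would, in place of code of your own. Each camera call takes 0.05 s, during which the arm holds its last target.

## Working session

There is one attempt and no reset: what is moved stays moved. The work goes in short steps, Python scripts to look and compute and a shell command to move; the robot and the scene stay as the last step left them, time stands still between calls to the robot, and variables do not carry over. Pictures are saved under pics/ and viewed, and the job is handed in when it is done.

```bash
ls; mkdir -p pics; python3 - <<'E'
from rig import ctrl
import cv2
print(ctrl.get_state())
for n in ["scene","top","wrist"]:
    c=ctrl.read_camera(n)
    cv2.imwrite(f"pics/{n}0.png",c["pixels"][:,:,::-1])
    print(n,c["fx"],c["cx"],c["cy"],c["k1"],c["pose"].round(3).tolist())
E
```

```text
pics
{'time_s': 0.0, 'joint_pos': array([ 1.33609785,  0.32181269, -0.07013317,  1.45171145,  0.02257574,
        1.37080766, -0.05688157]), 'joint_vel': array([ 2.33288031e-04, -4.95721688e-04,  5.77689669e-04, -1.50225331e-03,
       -6.96250739e-05,  5.62819670e-05,  7.87225795e-04]), 'tau': array([-1.20922978e-03, -4.93583143e+01, -3.82592417e-01, -3.14337015e+01,
        1.30011726e-02,  1.14267640e-02,  1.55684694e-05]), 'position': array([ 159.90695449, -629.44606424,  230.21228037]), 'ee_rot': array([-2.47908879e+00,  1.92782325e+00,  2.47777983e-03]), 'contact_force': array([ 0.45279603, -0.05078118,  0.57561419]), 'wrist_torque': array([-0.05679573, -0.00576947, -0.08135711]), 'width': 85.52698723848678}
scene 355.2023245611025 252.7087653017654 194.85853146790637 0.006118161506282304 [[-0.098, -0.669, 0.737, 1443.939], [0.995, -0.062, 0.076, 98.584], [-0.005, 0.741, 0.672, 868.263], [0.0, 0.0, 0.0, 1.0]]
top 393.07985896825664 254.70439245858526 197.35326550580086 -0.00444144121961508 [[-0.005, 0.987, -0.162, 378.545], [-1.0, -0.004, 0.003, 18.304], [0.002, 0.162, 0.987, 1179.052], [0.0, 0.0, 0.0, 1.0]]
wrist 322.07143120148714 253.2128005169847 188.53075116328293 -0.0884283447948849 [[0.247, 0.933, 0.263, 226.993], [-0.969, 0.238, 0.065, -613.583], [-0.002, -0.271, 0.963, 372.819], [0.0, 0.0, 0.0, 1.0]]
```

View pics/top0.png

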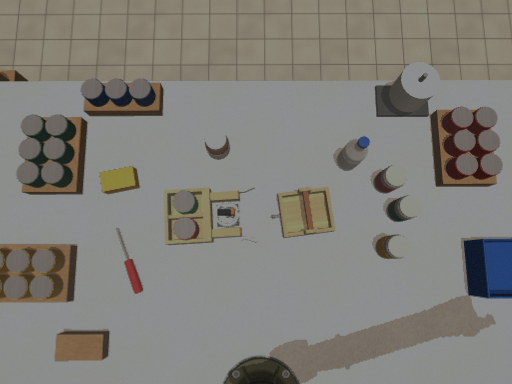

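View pics/scene0.png

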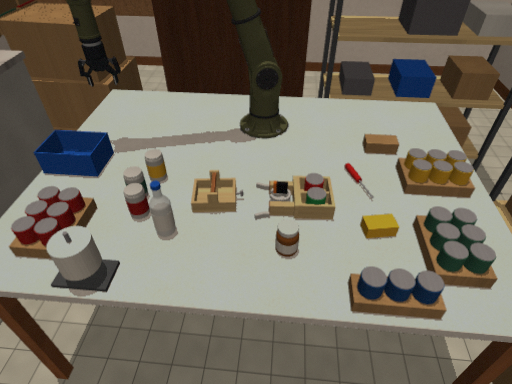

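View pics/wrist0.png

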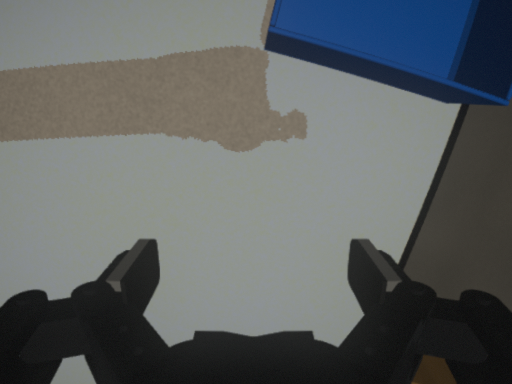

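The top view shows the tray at about (305,212), stud to the left at (275,216), the cam at about (228,213) and the rack at (190,215). Next I'll enlarge this area and measure.

```bash
cat > h.py <<'E'
from rig import ctrl
import cv2, numpy as np
def ray(c,u,v):
    x,y=(u-c["cx"])/c["fx"],(v-c["cy"])/c["fy"]
    K=np.array([[c["fx"],0,c["cx"]],[0,c["fy"],c["cy"]],[0,0,1]])
    p=cv2.undistortPoints(np.array([[[u,v]]],float),K,np.array([c["k1"],0,0,0,0]))[0,0]
    d=np.array([p[0],-p[1],-1.]); P=c["pose"]; return P[:3,3],P[:3,:3]@d
def onz(c,u,v,z):
    o,d=ray(c,u,v); return o+d*(z-o[2])/d[2]
def proj(c,p):
    P=c["pose"]; q=P[:3,:3].T@(np.array(p)-P[:3,3]); a=np.array([q[0]/-q[2],-q[1]/-q[2]]); r=a@a; a=a*(1+c["k1"]*r)
    return c["fx"]*a[0]+c["cx"],c["fy"]*a[1]+c["cy"]
def crop(c,u0,v0,u1,v1,s,name):
    im=c["pixels"][v0:v1,u0:u1,::-1]; cv2.imwrite("pics/"+name,cv2.resize(im,None,fx=s,fy=s,interpolation=cv2.INTER_CUBIC))
E
python3 - <<'E'
from h import *
c=ctrl.read_camera("top"); crop(c,200,175,345,250,5,"topc.png")
c=ctrl.read_camera("scene"); crop(c,180,165,340,230,5,"scenec.png")
E
```

```text
(no output)
```

View pics/topc.png

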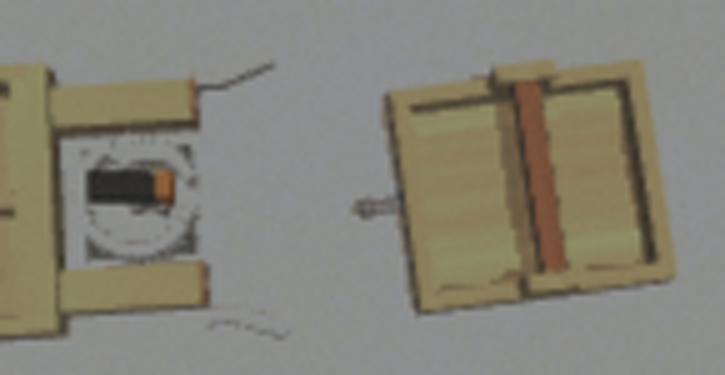

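View pics/scenec.png

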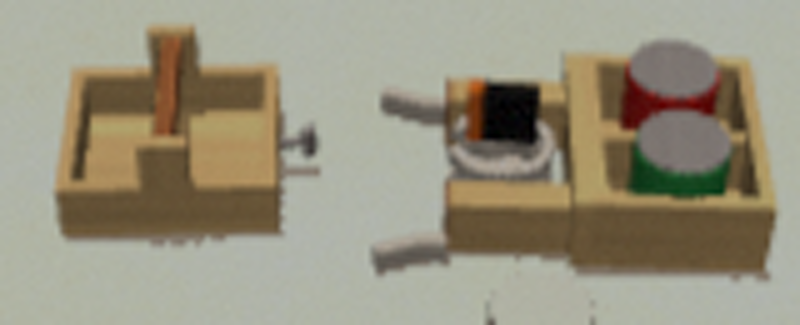

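In the top crop, the bar runs from (527,83) to (553,268). The stud head is at (362,207), the wing covers (88–173, 170–205), and the cork ends are at (195,103) and (205,283). I'll convert these to positions.

```bash
python3 - <<'E'
from h import *
c=ctrl.read_camera("top")
f=lambda u,v,z:onz(c,u/5+200-.4,v/5+175-.4,z)
for n,u,v,z in [("bar+",527,83,80),("bar-",553,268,80),("stud",362,207,40),("wing black",88,187,92),("wing or",173,187,92),
 ("jaw top tip",197,81,44),("jaw top tip in",197,124,44),("jaw bot tip in",205,263,44),("jaw bot tip out",208,303,44),("trayNW",388,93,44),("traySW",417,312,44),("trayNE",640,62,44),("traySE",675,275,44),
 ("rackjawT left",50,88,44),("rackjawB left",63,312,44),("rackR top",47,65,44),("rackR bot",65,333,44)]:
    print(n,f(u,v,z).round(1))
# depth/colour points
d=c["depth"];hsv=cv2.cvtColor(c["pixels"],cv2.COLOR_RGB2HSV)
def pts(m):
    vs,us=np.nonzero(m); out=[]
    for u,v in zip(us,vs):
        o,r=ray(c,u,v); 
        if d[v,u]>0: out.append(o+r*d[v,u])
    return np.array(out)
roi=np.zeros(d.shape,bool); roi[185:240,200:345]=1
vs,us=np.nonzero(roi); P=[]
allp=pts(roi)
np.save("p.npy",allp)
for lo,hi in [(85,100),(74,85),(38,52),(52,74)]:
    q=allp[(allp[:,2]>lo)&(allp[:,2]<hi)]
    for nm,s in [("tray",q[q[:,1]<-45]),("cam",q[q[:,1]>=-45])]:
        if len(s)>3: print(lo,hi,nm,len(s),s.mean(0).round(1),s.min(0).round(1),s.max(0).round(1),cv2.minAreaRect(s[:,:2].astype(np.float32)))
E
```

```text
bar+ [ 576.4 -128.3   80. ]
bar- [ 471.1 -140.2   80. ]
stud [510.6 -35.6  40. ]
wing black [516.4 119.4  92. ]
wing or [516.2  72.1  92. ]
jaw top tip [584.9  60.6  44. ]
jaw top tip in [559.3  60.5  44. ]
jaw bot tip in [477.9  55.8  44. ]
jaw bot tip out [454.9  54.   44. ]
trayNW [577.2 -51.4  44. ]
traySW [449.1 -66.3  44. ]
trayNE [ 595.1 -199.9   44. ]
traySE [ 469.8 -215.8   44. ]
rackjawT left [581.1 146.8  44. ]
rackjawB left [450.1 137.5  44. ]
rackR top [594.8 148.7  44. ]
rackR bot [438.  136.2  44. ]
85 100 cam 89 [518.7  97.   90.5] [510.9  75.3  86.5] [525.4 120.2  97. ] ((518.1265258789062, 97.7354965209961), (44.94386672973633, 14.31997013092041), 89.62918853759766)
74 85 tray 280 [ 523.6 -134.2   78.8] [ 457.6 -158.9   74. ] [ 588.5 -111.    84.7] ((523.35302734375, -134.1878204345703), (129.7579803466797, 33.65458297729492), 7.2943220138549805)
74 85 cam 17 [514.1  95.6  81.9] [511.6  73.2  78.3] [523.4 121.1  84.7] ((516.9149169921875, 97.12931823730469), (11.211196899414062, 48.24530029296875), 1.9904136657714844)
38 52 tray 541 [ 523.6 -135.2   42.5] [ 452.1 -215.3   38. ] [595.6 -53.5  51.1] ((523.4973754882812, -134.57569885253906), (130.04684448242188, 150.30770874023438), 7.231138229370117)
38 52 cam 710 [518.9 102.9  42.8] [450.1 -38.6  38. ] [592.9 175.6  51.8] ((526.2919311523438, 68.20701599121094), (143.4172821044922, 211.0951690673828), 3.7332637310028076)
52 74 tray 44 [ 523.1 -127.5   65.7] [ 458.3 -157.3   53.6] [ 584.9 -109.9   73.5] ((522.8960571289062, -133.6551971435547), (128.9148406982422, 32.5703125), 7.016414642333984)
52 74 cam 443 [516.3 152.9  58.4] [443.2  73.9  52.2] [591.5 173.1  66.6] ((517.4776611328125, 123.27667236328125), (148.30213928222656, 98.7727279663086), 0.32253497838974)
```

```bash
cat >> h.py <<'E'
from scipy.spatial.transform import Rotation as Rn
def info(p=True):
    s=ctrl.get_state(); R=Rn.from_rotvec(s["ee_rot"]).as_matrix()
    s["R"]=R
    print("t%.2f pos %s w%.1f F%s T%s j%s"%(s["time_s"],s["position"].round(1),s["width"],s["contact_force"].round(1),s["wrist_torque"].round(3),s["joint_pos"].round(2)))
    print(" tool x yaw %.2f deg, tilt z %s"%(np.degrees(np.arctan2(R[1,0],R[0,0])),R[:,2].round(4)))
    return s
def togo(tgt,yaw):
    "shift in tool axes, and the turn about tool z (deg), to a TCP target with tool x at yaw (deg)"
    s=info(); R=s["R"]; d=R.T@(np.array(tgt)-s["position"])
    cy=np.degrees(np.arctan2(R[1,0],R[0,0])); a=-(yaw-cy); a=(a+90)%180-90
    y=np.radians(cy-a); Rt=np.array([[np.cos(y),np.sin(y),0],[np.sin(y),-np.cos(y),0],[0,0,-1]])
    rv=np.degrees(Rn.from_matrix(R.T@Rt).as_rotvec())
    print(" shift now-tool",d.round(1)," turn",rv.round(2)," shift after turn",(Rt.T@(np.array(tgt)-s["position"])).round(1))
E
python3 - <<'E'
from h import *
togo([523,-134,230],97.2)
P=np.load("p.npy")
q=P[(P[:,2]>36)&(P[:,2]<52)&(P[:,1]>40)]
a=P[(P[:,1]>30)]
for x in range(440,605,15):
    s=a[abs(a[:,0]-x)<4]; s=s[(s[:,2]>35)]
    if len(s): print(x, s[:,1].min().round(1))
r=P[(P[:,2]>53)&(P[:,2]<70)&(P[:,1]>125)]
print(r.min(0),r.max(0))
E
```

```text
t0.30 pos [ 160.  -629.9  231. ] w85.4 F[-0.3  0.5  0.5] T[0.029 0.012 0.012] j[ 1.34  0.32 -0.07  1.45  0.02  1.37 -0.06]
 tool x yaw -75.74 deg, tilt z [-2.e-04  5.e-04 -1.e+00]
 shift now-tool [-391.2 -474.     1.1]  turn [0.01 0.03 7.06]  shift after turn [-446.4 -422.3    1. ]
440 139.2
455 57.4
470 57.6
485 78.0
500 66.2
515 73.2
530 63.4
545 72.2
560 66.3
575 63.6
590 147.9
[443.22261138 139.18825835  53.0009662 ] [591.46242914 173.07717771  64.46338885]
```

```bash
python3 -m inch '[[1,0,0,0,0,0,7],[1,-30,-28,0,0,0,0],[1,-44,-41,0,0,0,0],[1,-44,-41,0,0,0,0],[1,-44,-41,0,0,0,0],[1,-44,-41,0,0,0,0],[1,-44,-41,0,0,0,0],[1,-44,-41,0,0,0,0],[1,-44,-41,0,0,0,0],[1,-44,-41,0,0,0,0]]'; python3 - <<'E'
from h import *
togo([523,-134,230],97.2)
c=ctrl.read_camera("wrist"); cv2.imwrite("pics/w1.png",c["pixels"][:,:,::-1])
E
```

```text
time_s: 1.55
position: [473.1, -200.5, 230.2]
ee_rot: [2.338, -2.094, 0.006]
contact_force: [0.9, -1.3, -0.3]
width: 85.6
t1.55 pos [ 473.1 -200.5  230.2] w85.6 F[ 0.9 -1.3 -0.3] T[-0.064 -0.035  0.029] j[ 0.81  0.05 -0.47  1.77  0.03  1.32 -1.13]
 tool x yaw -83.68 deg, tilt z [ 0.001  -0.0046 -1.    ]
 shift now-tool [-60.6 -56.9  -0. ]  turn [-0.03 -0.27 -0.88]  shift after turn [-59.7 -57.8   0.2]
```

View pics/w1.png

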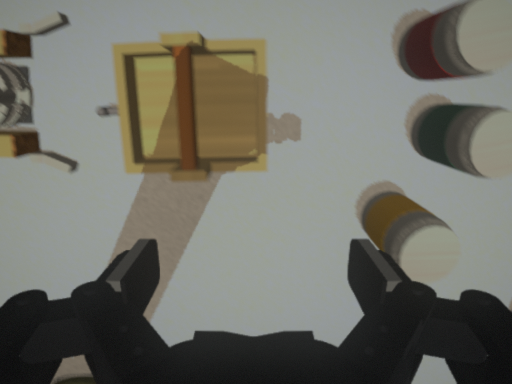

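```bash
python3 -m inch '[[1,-30,-29,0,0,0,-0.8],[1,-30,-29,0,0,0,0],[1,-4,-4,0,0,0,0],[1,-2,-2,30,0,0,0],[1,0,0,35,0,0,0],[1,0,0,30,0,0,0],[1,0,0,10,0,0,0],[1,0,0,0,0,0,0],[1,0,0,0,0,0,0],[1,0,0,0,0,0,0]]'; python3 - <<'E'
from h import *
togo([523.4,-134.3,52],97.2)
c=ctrl.read_camera("wrist"); cv2.imwrite("pics/w2.png",c["pixels"][:,:,::-1])
E
```

```text
time_s: 2.85
position: [536.5, -118.8, 127.0]
ee_rot: [-2.365, 2.063, -0.017]
contact_force: [-0.3, 0.6, -0.2]
width: 85.2
t2.85 pos [ 536.5 -118.8  127. ] w85.2 F[-0.3  0.6 -0.2] T[0.028 0.039 0.04 ] j[ 0.67  0.22 -0.56  1.82  0.13  1.12 -1.37]
 tool x yaw -82.20 deg, tilt z [ 0.0104 -0.0047 -0.9999]
 shift now-tool [13.1 15.8 74.9]  turn [-0.56 -0.34  0.6 ]  shift after turn [13.7 15.  75. ]
```

View pics/w2.png

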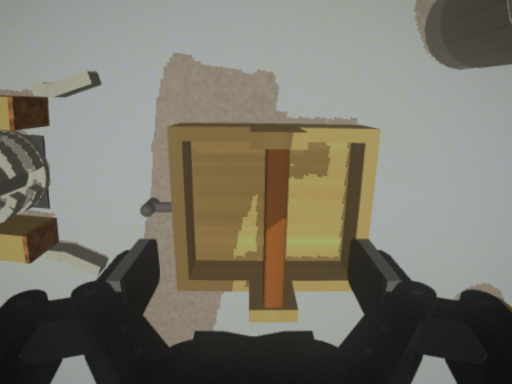

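The wrist view shows the bar from (277,150) to (273,306), the stud head at (150,207), and the jaws at the left.

```bash
python3 - <<'E'
from h import *
c=ctrl.read_camera("wrist")
for n,u,v,z in [("bar far",277,150,80),("bar near",274,306,80),("stud",149,207,40),("jaw far c",49,113,44),("jaw near c",57,240,44),("jaw far tip a",49,97,44),("jaw near tip b",57,257,44),("wallNW",171,126,44),("wallSW",178,290,44),("NE",378,128,44),("SE",363,290,44)]: print(n,onz(c,u,v,z).round(1))
E
python3 -m inch '[[1,9,10,10,-0.5,-0.3,0.6],[1,0,0,15,0,0,0],[1,0,0,15,0,0,0],[1,0,0,10,0,0,0],[1,0,0,5,0,0,0],[1,0,0,0,0,0,0],[1,0,0,0,0,0,0],[1,0,0,0,0,0,0],[1,0,0,0,0,0,0],[1,0,0,0,0,0,0]]'
python3 - <<'E'
from h import *
togo([523.4,-134.3,52],97.2)
E
```

```text
bar far [ 578.3 -128.5   80. ]
bar near [ 471.7 -143.3   80. ]
stud [517.2 -43.1  40. ]
jaw far c [578.9  32.2  44. ]
jaw near c [480.8  28.4  44. ]
jaw far tip a [590.1  32.3  44. ]
jaw near tip b [465.7  29.1  44. ]
wallNW [580.3 -56.4  44. ]
wallSW [451.1 -70.7  44. ]
NE [ 598.9 -200.5   44. ]
SE [ 470.4 -219.6   44. ]
time_s: 4.2
position: [527.8, -129.7, 68.4]
ee_rot: [-2.356, 2.077, -0.002]
contact_force: [0.3, 0.5, -0.6]
width: 85.3
t4.20 pos [ 527.8 -129.7   68.4] w85.3 F[ 0.3  0.5 -0.6] T[-0.027  0.018  0.017] j[ 0.67  0.28 -0.54  1.88  0.17  1.02 -1.39]
 tool x yaw -82.81 deg, tilt z [ 1.2e-03 -5.0e-04 -1.0e+00]
 shift now-tool [ 4.   4.9 16.4]  turn [-0.06 -0.03 -0.01]  shift after turn [ 4.1  4.9 16.4]
```

```bash
python3 -m inch '[[1,4,4,8,0,0,0],[1,1,0.5,5,0,0,0],[1,0.5,0,2,0,0,0],[1,0,0,1,0,0,0],[0,0,0,0,0,0,0],[0,0,0,0,0,0,0],[0,0,0,0,0,0,0],[0,0,0,0,0,0,0],[0,0,0,0,0,0,0],[0,0,0,0,0,0,0]]' 60
python3 - <<'E'
from h import *
togo([523.4,-134.3,52],97.2)
E
```

```text
time_s: 5.45
position: [523.9, -136.2, 51.5]
ee_rot: [-2.356, 2.077, -0.002]
contact_force: [-0.3, -0.9, 0.7]
width: 13.0
t5.45 pos [ 523.9 -136.2   51.5] w13.0 F[-0.3 -0.9  0.7] T[ 0.002 -0.    -0.027] j[ 0.67  0.3  -0.53  1.9   0.18  0.98 -1.38]
 tool x yaw -82.81 deg, tilt z [ 1.5e-03 -5.0e-04 -1.0e+00]
 shift now-tool [-1.9  0.2 -0.5]  turn [-0.08 -0.04 -0.01]  shift after turn [-1.9  0.2 -0.5]
```

```bash
python3 - <<'E'
from h import *
togo([528.2,-77.4,51.5],93.5)
E
```

```text
t5.45 pos [ 523.9 -136.2   51.5] w13.0 F[-0.3 -0.9  0.7] T[ 0.002 -0.    -0.027] j[ 0.67  0.3  -0.53  1.9   0.18  0.98 -1.38]
 tool x yaw -82.81 deg, tilt z [ 1.5e-03 -5.0e-04 -1.0e+00]
 shift now-tool [-57.7 -11.7  -0. ]  turn [-0.08 -0.04  3.69]  shift after turn [-58.4  -7.9  -0. ]
```

```bash
python3 -m inch '[[0,-5,-1,0,0,0,1],[0,-8,-1.5,0,0,0,1],[0,-10,-2,0,0,0,0.8],[0,-10,-1.5,0,0,0,0.3],[0,-8,-1,0,0,0,0],[0,-5,0,0,0,0,0],[0,-2,0,0,0,0,0],[0,0,0,0,0,0,0],[0,0,0,0,0,0,0],[0,0,0,0,0,0,0]]'
python3 - <<'E'
from h import *
togo([528.2,-77.4,51.5],93.5)
c=ctrl.read_camera("wrist"); cv2.imwrite("pics/w3.png",c["pixels"][:,:,::-1])
c=ctrl.read_camera("top"); crop(c,190,175,310,250,6,"t3.png")
E
```

```text
time_s: 6.7
position: [526.8, -85.0, 51.5]
ee_rot: [2.295, -2.145, 0.003]
contact_force: [-0.3, -1.0, -0.1]
width: 13.2
t6.70 pos [526.8 -85.   51.5] w13.2 F[-0.3 -1.  -0.1] T[-0.131  0.004  0.086] j[ 0.6   0.29 -0.55  1.92  0.18  0.98 -1.54]
 tool x yaw -86.15 deg, tilt z [ 0.0013 -0.0016 -1.    ]
 shift now-tool [-7.5 -2.  -0. ]  turn [-0.07 -0.1   0.35]  shift after turn [-7.5 -1.9 -0. ]
```

View pics/w3.png

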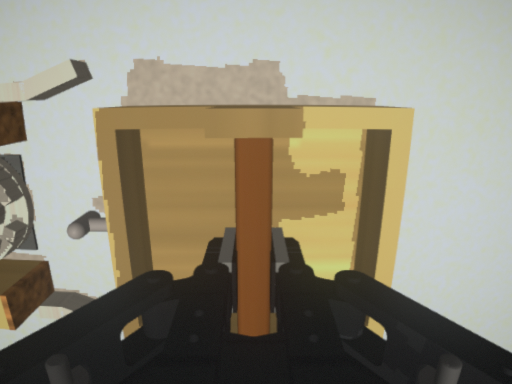

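View pics/t3.png

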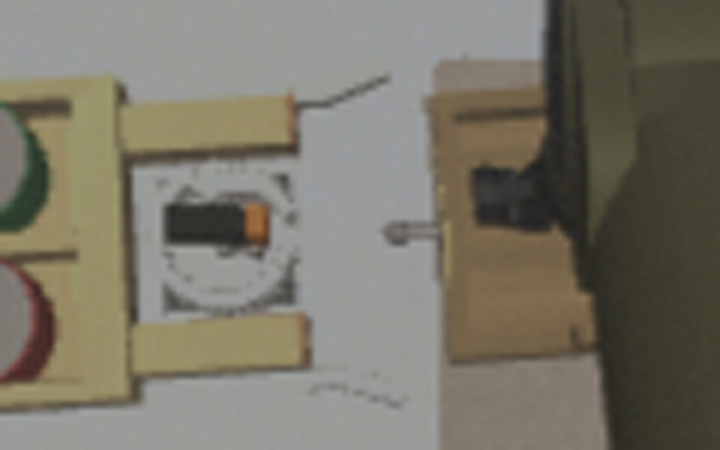

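The top crop shows tray corners at (430,95) and (450,360), and jaw tips from (293,97) to (307,365). The tray is about 0.5–1° more turned than the base. I'll fit lines to get the exact angle.

```bash
cat > fit.py <<'E'
from h import *
def fit():
    c=ctrl.read_camera("top"); im=c["pixels"].astype(np.float32)
    sat=cv2.GaussianBlur(im[:,:,0]-im[:,:,2],(3,3),0)   # wood: R-B high
    U=lambda u:u/6+190-.4; V=lambda v:v/6+175-.4
    def edge(a,b,axis,w=3,z=44):
        "a->b along the edge in crop px; search +-w px across; return world line"
        pts=[]
        for t in np.linspace(0,1,25):
            u=U(a[0]+(b[0]-a[0])*t);v=V(a[1]+(b[1]-a[1])*t)
            o=np.linspace(-w,w,61)
            uu,vv=(np.full(61,u),v+o) if axis=='v' else (u+o,np.full(61,v))
            p=cv2.remap(sat,uu.astype(np.float32)[None],vv.astype(np.float32)[None],cv2.INTER_LINEAR)[0]
            g=abs(np.gradient(p)); k=(g*o)[g>0.5*g.max()].sum()/g[g>.5*g.max()].sum()
            pts.append(onz(c,*( (u,v+k) if axis=='v' else (u+k,v)),z)[:2])
        pts=np.array(pts,np.float32)
        vx,vy,x0,y0=cv2.fitLine(pts,cv2.DIST_HUBER,0,.01,.01).ravel()
        return np.array([x0,y0]),np.degrees(np.arctan2(vy,vx)),pts
    return c,edge
E
python3 - <<'E'
from fit import *
c,edge=fit()
ang=lambda a:(a+45)%90-45
for n,a,b,ax in [("jawU out",(140,104),(280,98),'v'),("jawU in",(145,153),(285,147),'v'),("jawL in",(150,325),(290,317),'v'),("jawL out",(150,375),(290,366),'v'),("tipU",(294,105),(297,140),'u'),("tipL",(304,322),(307,358),'u'),("rackf up",(119,85),(120,100),'u'),
 ("tray f",(431,110),(440,215),'u'),("tray f2",(443,245),(449,345),'u'),("tray S",(465,360),(580,351),'v'),("tray N",(445,95),(535,90),'v')]:
    p,an,pp=edge(a,b,ax); print(n,p.round(1),round(float(ang(an)),2))
E
```

```text
jawU out [584.7  99.7] 3.54
jawU in [558.1  96.2] 4.01
jawL in [476.9 102. ] 3.75
jawL out [451.5  94.2] 3.43
tipU [571.9  60.6] 1.06
tipL [465.2  54.6] 1.07
rackf up [587.6 147. ] 1.3
tray f [553.2  -5.9] 3.21
tray f2 [487.6  -9.8] 4.1
tray S [459.1 -45.5] 4.07
tray N [586. -40.] 0.52
```

```bash
python3 - <<'E'
from fit import *
c,edge=fit()
f=lambda u,v,z:onz(c,u/6+190-.4,v/6+175-.4,z)
print("stud",f(396,232,40)); print("neck",f(422,231,30),f(440,231,30))
print("flareU tip",f(388,76,18)," start",f(330,104,18)); print("flareL tip",f(405,403,18), f(315,385,18))
print("wing or",f(268,224,92),"blk",f(165,223,92))
s=ctrl.read_camera("scene"); crop(s,200,165,340,235,5,"s3.png")
w=ctrl.read_camera("wrist"); crop(w,0,40,160,340,2,"w3c.png")
E
```

```text
stud [518.78302455  12.18922392  40.        ]
neck [520.45114064  -0.62087617  30.        ] [520.41172747  -9.45092709  30.        ]
flareU tip [600.19310347  15.67525985  18.        ]  start [586.06938324  44.74062084  18.        ]
flareL tip [437.14515708   8.0954534   18.        ] [446.13258997  52.18059794  18.        ]
wing or [516.38403649  71.86928163  92.        ] blk [517.06322655 119.68019469  92.        ]
```

View pics/s3.png

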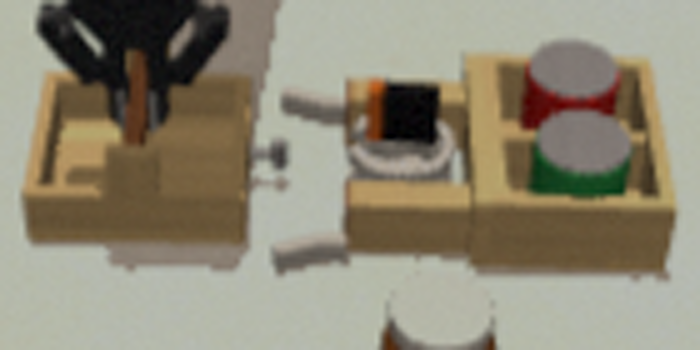

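View pics/w3c.png

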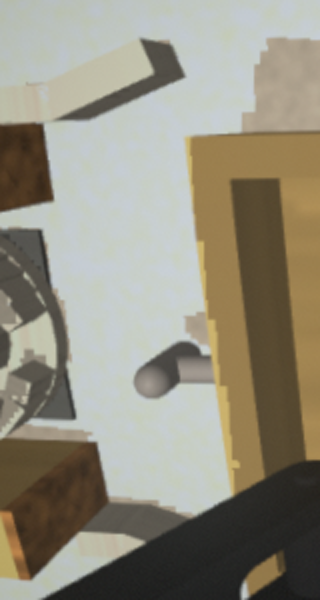

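```bash
python3 -m inch '[[0,-2,-1,0,0,0,0.1],[0,-4,-1,0,0,0,0.1],[0,-5,-1,0,0,0,0],[0,-5,0,0,0,0,0],[0,-4,0,0,0,0,0],[0,-2,0,0,0,0,0],[0,0,0,0,0,0,0],[0,0,0,0,0,0,0],[0,0,0,0,0,0,0],[0,0,0,0,0,0,0]]'
python3 - <<'E'
from fit import *
togo([517.8,97,51.5],93.6)
c=ctrl.read_camera("top"); crop(c,190,175,310,250,6,"t4.png")
w=ctrl.read_camera("wrist"); cv2.imwrite("pics/w4.png",w["pixels"][:,:,::-1])
E
```

```text
time_s: 8.25
position: [528.5, -62.0, 51.5]
ee_rot: [2.29, -2.15, 0.004]
contact_force: [-0.3, -1.6, -0.6]
width: 12.9
t8.25 pos [528.5 -62.   51.5] w12.9 F[-0.3 -1.6 -0.6] T[-0.155  0.015  0.026] j[ 0.56  0.29 -0.56  1.92  0.18  0.98 -1.59]
 tool x yaw -86.39 deg, tilt z [ 0.0014 -0.0026 -1.    ]
 shift now-tool [-159.4    0.6   -0.5]  turn [-0.07 -0.15  0.01]  shift after turn [-159.4    0.6   -0. ]
```

View pics/t4.png

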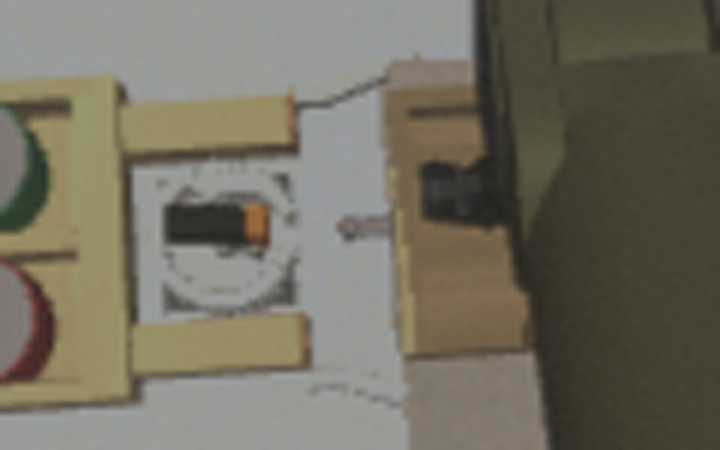

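View pics/w4.png

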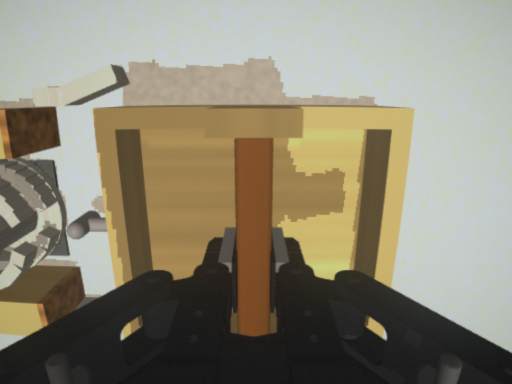

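```bash
python3 -m inch '[[0,-2,0.4,0,0,0,0],[0,-3,0.3,0,0,0,0],[0,-3,0,0,0,0,0],[0,-3,0,0,0,0,0],[0,-3,0,0,0,0,0],[0,-2,0,0,0,0,0],[0,-1,0,0,0,0,0],[0,0,0,0,0,0,0],[0,0,0,0,0,0,0],[0,0,0,0,0,0,0]]'
python3 - <<'E'
from fit import *
togo([517.8,97,51.5],93.6)
c=ctrl.read_camera("top"); crop(c,190,175,310,250,6,"t5.png")
w=ctrl.read_camera("wrist"); cv2.imwrite("pics/w5.png",w["pixels"][:,:,::-1])
E
```

```text
time_s: 9.6
position: [526.6, -44.2, 51.5]
ee_rot: [2.289, -2.15, 0.005]
contact_force: [0.1, -1.9, 0.4]
width: 13.0
t9.60 pos [526.6 -44.2  51.5] w13.0 F[ 0.1 -1.9  0.4] T[-0.244  0.004  0.053] j[ 0.54  0.28 -0.57  1.93  0.18  0.98 -1.62]
 tool x yaw -86.40 deg, tilt z [ 0.0015 -0.0031 -1.    ]
 shift now-tool [-1.415e+02 -1.000e-01 -5.000e-01]  turn [-0.08 -0.18  0.  ]  shift after turn [-1.415e+02 -1.000e-01 -0.000e+00]
```

View pics/t5.png

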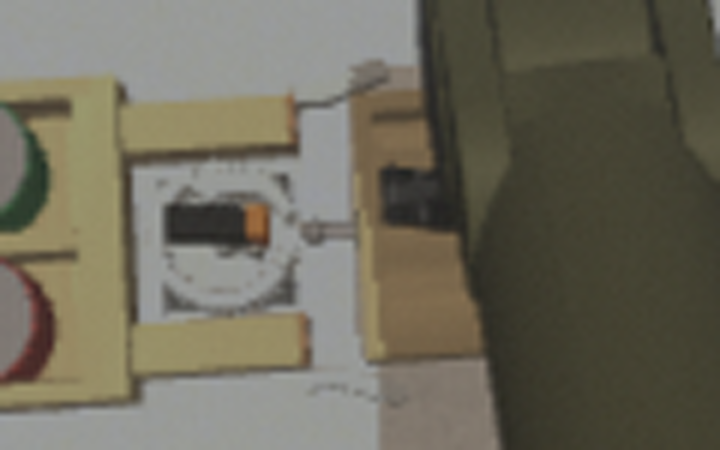

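View pics/w5.png

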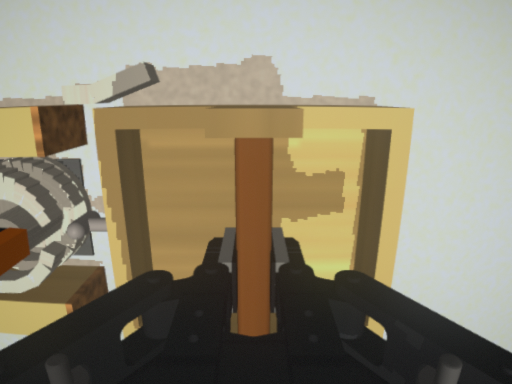

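Stud (313,232) lies on the jaw midline at about v=230, and only friction force is felt. I'll keep advancing.

```bash
python3 -m inch '[[0,-2,0,0,0,0,0],[0,-2,0,0,0,0,0],[0,-2,0,0,0,0,0],[0,-2,0,0,0,0,0],[0,-1.5,0,0,0,0,0],[0,-1,0,0,0,0,0],[0,-1,0,0,0,0,0],[0,-0.5,0,0,0,0,0],[0,0,0,0,0,0,0],[0,0,0,0,0,0,0]]'
python3 - <<'E'
from fit import *
togo([517.8,97,51.5],93.6)
E
```

```text
time_s: 10.95
position: [525.8, -31.7, 51.5]
ee_rot: [2.289, -2.15, 0.005]
contact_force: [-0.0, -2.6, 0.6]
width: 13.1
t10.95 pos [525.8 -31.7  51.5] w13.1 F[-0.  -2.6  0.6] T[-0.277 -0.029 -0.023] j[ 0.53  0.28 -0.58  1.94  0.19  0.98 -1.65]
 tool x yaw -86.42 deg, tilt z [ 0.0016 -0.0033 -1.    ]
 shift now-tool [-129.    -0.    -0.5]  turn [-0.08 -0.2  -0.02]  shift after turn [-1.29e+02 -1.00e-01 -0.00e+00]
```

```bash
python3 -m inch '[[0,-0.7,0,0,0,0,0],[0,-0.7,0,0,0,0,0],[0,-0.7,0,0,0,0,0],[0,-0.7,0,0,0,0,0],[0,-0.5,0,0,0,0,0],[0,-0.5,0,0,0,0,0],[0,-0.5,0,0,0,0,0],[0,-0.5,0,0,0,0,0],[0,-0.5,0,0,0,0,0],[0,-0.5,0,0,0,0,0]]'
python3 - <<'E'
from fit import *
togo([517.8,97,51.5],93.6)
E
```

```text
time_s: 12.2
position: [525.4, -25.8, 51.5]
ee_rot: [2.288, -2.15, 0.006]
contact_force: [-0.2, -2.6, 0.4]
width: 13.1
t12.20 pos [525.4 -25.8  51.5] w13.1 F[-0.2 -2.6  0.4] T[-0.251 -0.028  0.   ] j[ 0.52  0.28 -0.58  1.94  0.19  0.98 -1.66]
 tool x yaw -86.44 deg, tilt z [ 0.0015 -0.0035 -1.    ]
 shift now-tool [-123.    -0.    -0.5]  turn [-0.07 -0.21 -0.04]  shift after turn [-1.23e+02 -1.00e-01 -0.00e+00]
```

```bash
python3 -m inch '[[0,-0.4,0,0,0,0,0],[0,-0.4,0,0,0,0,0],[0,-0.4,0,0,0,0,0],[0,-0.4,0,0,0,0,0],[0,-0.4,0,0,0,0,0],[0,-0.4,0,0,0,0,0],[0,-0.4,0,0,0,0,0],[0,-0.4,0,0,0,0,0],[0,-0.4,0,0,0,0,0],[0,-0.4,0,0,0,0,0]]'
python3 - <<'E'
from fit import *
togo([517.8,97,51.5],93.6)
c=ctrl.read_camera("top"); crop(c,190,175,310,250,6,"t6.png")
E
```

```text
time_s: 13.45
position: [525.4, -25.2, 51.7]
ee_rot: [2.284, -2.15, 0.01]
contact_force: [0.1, -5.7, 0.5]
width: 12.9
t13.45 pos [525.4 -25.2  51.7] w12.9 F[ 0.1 -5.7  0.5] T[-0.8    0.008  0.065] j[ 0.51  0.28 -0.58  1.94  0.19  0.98 -1.67]
 tool x yaw -86.53 deg, tilt z [ 0.0018 -0.0079 -1.    ]
 shift now-tool [-122.4    0.2   -0.8]  turn [-0.07 -0.46 -0.13]  shift after turn [-1.224e+02 -1.000e-01  2.000e-01]
```

View pics/t6.png

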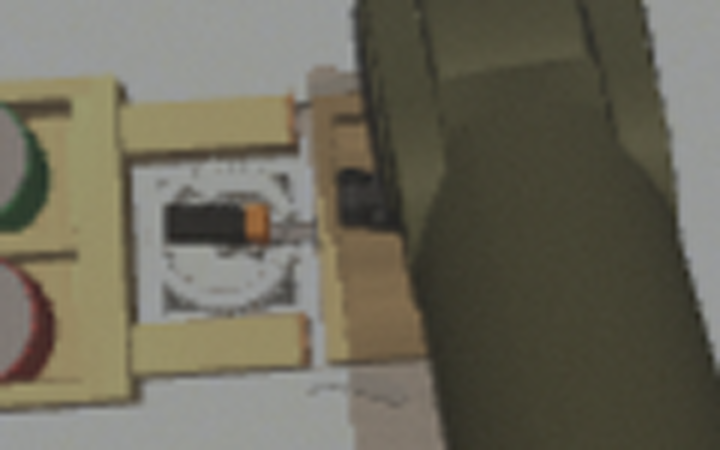

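The tray stopped with 5.7 N and about 8 mm left to the jaws. The stud head is about 25.4 mm from the axis, so it has bottomed. I'll release and rise.

```bash
python3 -m inch '[[0,0,0,0,0,0,0],[0.6,0,0,0,0,0,0],[0.6,0,0,0,0,0,0],[0.6,0,0,0,0,0,0],[0.6,0,0,0,0,0,0],[0.6,0,0,0,0,0,0],[0.7,0,0,-20,0,0,0],[0.7,0,0,-35,0,0,0],[0.7,0,0,-40,0,0,0],[0.7,0,0,-25,0,0,0]]'
python3 - <<'E'
from fit import *
togo([517.5,97,160],-0.8)
c=ctrl.read_camera("top"); crop(c,190,175,310,250,6,"t7.png")
w=ctrl.read_camera("wrist"); cv2.imwrite("pics/w7.png",w["pixels"][:,:,::-1])
E
```

```text
time_s: 14.75
position: [522.8, -19.6, 172.1]
ee_rot: [2.289, -2.146, -0.004]
contact_force: [-0.1, 0.2, -0.5]
width: 60.0
t14.75 pos [522.8 -19.6 172.1] w60.0 F[-0.1  0.2 -0.5] T[-0.014 -0.013 -0.01 ] j[ 0.55  0.13 -0.61  1.82  0.08  1.22 -1.59]
 tool x yaw -86.30 deg, tilt z [-0.0047 -0.0011 -1.    ]
 shift now-tool [-116.7   -2.3   12. ]  turn [  0.25   0.16 -85.5 ]  shift after turn [  -6.9 -116.5   12.1]
```

View pics/w7.png

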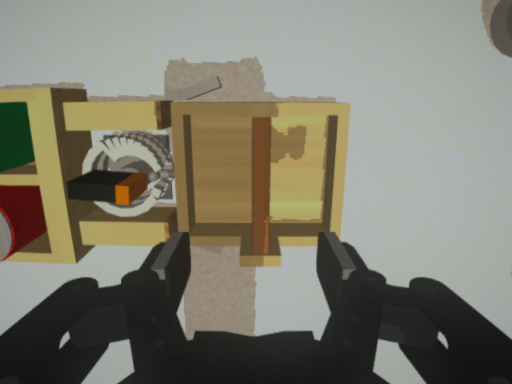

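View pics/t7.png

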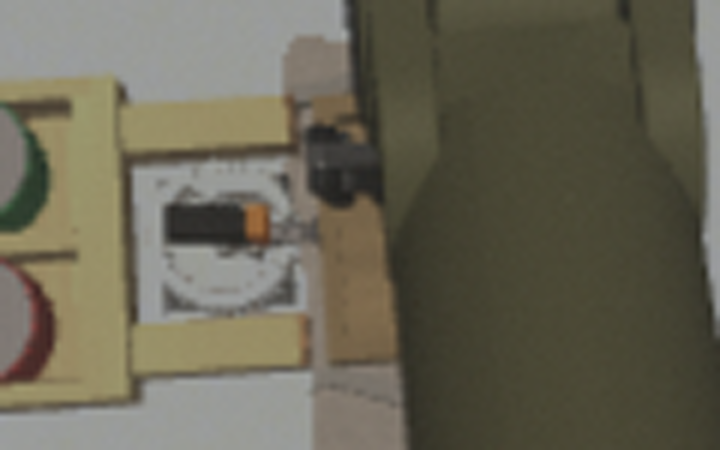

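```bash
python3 - <<'E'
import cv2,numpy as np
for n in ["t6","t7"]:
    im=cv2.imread(f"pics/{n}.png").astype(float); s=im[:,:,2]-im[:,:,0]
    for r in [(100,112),(260,290),(290,310),(322,334),(336,350)]:
        print(n,r,s[r[0]:r[1],290:350:3].mean(0).round(0).astype(int).tolist())
E
```

```text
t6 (100, 112) [56, 40, 22, 12, 11, 12, 17, 28, 37, 42, 42, 43, 43, 43, 43, 43, 43, 43, 43, 43]
t6 (260, 290) [6, 5, 2, 1, 0, -2, -3, -5, -4, 8, 24, 38, 48, 53, 52, 50, 46, 44, 43, 43]
t6 (290, 310) [4, 3, 1, 0, -2, -2, -2, -4, -3, 6, 19, 34, 46, 52, 52, 53, 52, 48, 45, 44]
t6 (322, 334) [51, 50, 51, 55, 56, 41, 22, 7, 0, -6, -2, 15, 35, 48, 50, 54, 53, 51, 49, 47]
t6 (336, 350) [50, 50, 51, 56, 59, 48, 31, 15, 4, -4, -3, 10, 28, 42, 49, 52, 51, 51, 50, 48]
t7 (100, 112) [41, 31, 21, 14, 14, 12, 15, 26, 37, 43, 43, 45, 45, 44, 44, 44, 44, 44, 44, 46]
t7 (260, 290) [7, 5, 2, 2, 4, 10, 16, 19, 20, 23, 28, 34, 40, 43, 43, 44, 43, 43, 43, 44]
t7 (290, 310) [3, 3, 2, -1, -3, 4, 13, 18, 20, 22, 23, 30, 38, 42, 43, 44, 44, 44, 45, 46]
t7 (322, 334) [51, 52, 52, 55, 56, 45, 31, 23, 21, 19, 20, 27, 35, 41, 43, 45, 45, 43, 41, 42]
t7 (336, 350) [51, 51, 52, 57, 60, 51, 38, 28, 23, 19, 19, 25, 33, 39, 42, 44, 44, 44, 44, 44]
```

```bash
python3 -m inch '[[0.7,0,0,0,0,0,-10],[0.7,0,0,0,0,0,-10],[0.7,0,0,0,0,0,-10],[0.7,0,0,0,0,0,-10],[0.7,0,0,0,0,0,-10],[0.7,0,0,0,0,0,-10],[0.7,0,0,0,0,0,-8],[0.7,0,0,0,0,0,-5],[0.7,0,0,0,0,0,-1],[0.7,0,0,0,0,0,0]]'
python3 - <<'E'
from fit import *
togo([517.5,97,160],-0.8)
E
```

```text
time_s: 16.1
position: [518.2, -19.5, 161.9]
ee_rot: [3.13, -0.272, -0.024]
contact_force: [0.9, 0.7, -0.7]
width: 60.0
t16.10 pos [518.2 -19.5 161.9] w60.0 F[ 0.9  0.7 -0.7] T[ 0.017 -0.061  0.065] j[ 0.65  0.16 -0.71  1.83  0.11  1.21 -0.27]
 tool x yaw -9.94 deg, tilt z [-0.0154  0.0012 -0.9999]
 shift now-tool [ -20.8 -114.6    2. ]  turn [ 0.02  0.89 -9.14]  shift after turn [  -2.3 -116.5    1.9]
```

```bash
python3 -m inch '[[0.7,0,0,0,0,0.8,-7],[0.7,0,0,0,0,0,-2],[0.7,-1,-25,0,0,0,0],[0.7,-1,-30,0,0,0,0],[0.7,0,-25,0,0,0,0],[0.7,0,-12,0,0,0,0],[0.7,0,-4,0,0,0,0],[0.7,0,0,0,0,0,0],[0.7,0,0,0,0,0,0],[0.7,0,0,0,0,0,0]]'
python3 - <<'E'
from fit import *
togo([517.5,97,160],-0.8)
w=ctrl.read_camera("wrist"); cv2.imwrite("pics/w8.png",w["pixels"][:,:,::-1])
E
```

```text
time_s: 17.35
position: [518.2, 74.8, 160.4]
ee_rot: [3.139, -0.046, -0.005]
contact_force: [0.2, 0.9, -0.2]
width: 59.5
t17.35 pos [518.2  74.8 160.4] w59.5 F[ 0.2  0.9 -0.2] T[ 0.036 -0.024  0.062] j[ 0.54  0.17 -0.79  1.83  0.13  1.2  -0.33]
 tool x yaw -1.69 deg, tilt z [-0.0035 -0.0019 -1.    ]
 shift now-tool [ -1.4 -22.1   0.4]  turn [ 0.11  0.2  -0.89]  shift after turn [ -1.  -22.1   0.4]
```

View pics/w8.png

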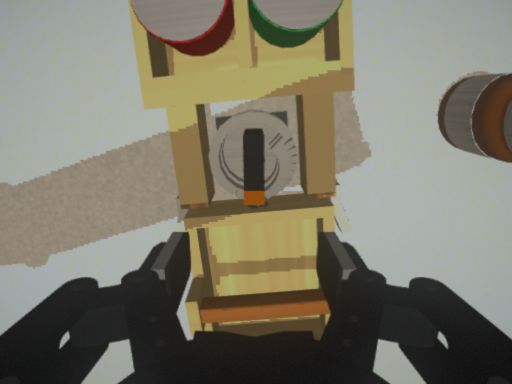

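```bash
python3 - <<'E'
from fit import *
w=ctrl.read_camera("wrist")
print(w["pose"][:3,3].round(0))
hsv=cv2.cvtColor(w["pixels"],cv2.COLOR_RGB2HSV)
dk=(hsv[:,:,2]<60); dk[:120]=0; dk[215:]=0; dk[:,:235]=0; dk[:,275:]=0
og=(hsv[:,:,0]<14)&(hsv[:,:,1]>180); og[:185]=0; og[215:]=0; og[:,:235]=0; og[:,275:]=0
v,u=np.nonzero(dk&(np.arange(512)[None]<270)); print("dk",len(u),u.mean(),v.mean(),v.min(),v.max(),u.min(),u.max())
v2,u2=np.nonzero(og); print("og",len(u2),u2.mean(),v2.mean(),v2.min(),v2.max(),u2.min(),u2.max())
for r in range(128,208,6):
    x=np.nonzero(dk[r]|og[r])[0]; print(r,x.min() if len(x) else 0,x.max() if len(x) else 0, onz(w,(x.min()+x.max())/2,r,92).round(1) if len(x) else 0)
for uv in [(185,10),(295,5),(200,30)]: 
    o,d=ray(w,*uv); print(uv,(o+d*w["depth"][uv[1],uv[0]]).round(0))
# tray vs rack: wall and jaws
for n,u,v in [("jawL tip",180,206),("jawR tip",334,196)]: print(n,onz(w,u,v,44).round(1))
E
```

```text
[521. 143. 303.]
dk 1179 253.1518235793045 159.76759966072945 129 206 243 266
og 77 254.25974025974025 197.03896103896105 191 204 244 264
128 0 0 0
134 244 262 [519.8 120.1  92. ]
140 244 262 [519.7 116.2  92. ]
146 244 262 [519.6 112.2  92. ]
152 244 262 [519.5 108.2  92. ]
158 244 263 [519.7 104.2  92. ]
164 244 262 [519.2 100.2  92. ]
170 244 262 [519.1  96.1  92. ]
176 244 262 [519.  92.  92.]
182 244 263 [519.2  87.8  92. ]
188 244 263 [519.1  83.6  92. ]
194 244 263 [519.   79.3  92. ]
200 244 264 [519.2  75.   92. ]
206 249 256 [518.   70.7  92. ]
(185, 10) [479. 199.  82.]
(295, 5) [549. 200.  83.]
(200, 30) [488. 187.  81.]
jawL tip [455.4  55.9  44. ]
jawR tip [586.3  61.1  44. ]
```

The wing is seen from (253,129) to (255,205), yaw about -1°, with its axis near (518,98). I'll descend over it.

```bash
python3 -m inch '[[0.7,-0.3,-12,15,0,0,-0.6],[0.7,0,-7,25,0,0,0],[0.7,0,-2,28,0,0,0],[0.7,0,0,18,0,0,0],[0.7,0,0,8,0,0,0],[0.7,0,0,2,0,0,0],[0.7,0,0,0,0,0,0],[0.7,0,0,0,0,0,0],[0.7,0,0,0,0,0,0],[0.7,0,0,0,0,0,0]]'
python3 - <<'E'
from fit import *
togo([518,98,57],-0.9)
w=ctrl.read_camera("wrist"); cv2.imwrite("pics/w9.png",w["pixels"][:,:,::-1])
E
```

```text
time_s: 18.7
position: [519.3, 99.2, 61.1]
ee_rot: [3.141, -0.026, 0.001]
contact_force: [0.5, 0.3, 0.6]
width: 59.9
t18.70 pos [519.3  99.2  61.1] w59.9 F[0.5 0.3 0.6] T[ 0.028 -0.024 -0.044] j[ 0.45  0.31 -0.78  1.92  0.26  1.01 -0.46]
 tool x yaw -0.96 deg, tilt z [ 3.e-04 -5.e-04 -1.e+00]
 shift now-tool [-1.3  1.2  4.1]  turn [ 0.03 -0.02 -0.06]  shift after turn [-1.3  1.2  4.1]
```

View pics/w9.png

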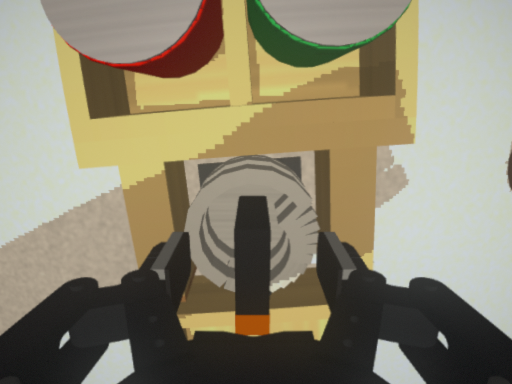

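```bash
python3 -m inch '[[0.7,-0.7,1,3,0,0,0],[0.7,0,0,0.5,0,0,0],[0,0,0,0,0,0,0],[0,0,0,0,0,0,0],[0,0,0,0,0,0,0],[0,0,0,0,0,0,0],[0,0,0,0,0,0,0],[0,0,0,0,0,0,0],[0,0,0,0,0,0,0],[0,0,0,0,0,0,0]]' 80
python3 - <<'E'
from fit import *
togo([518,98,57],-0.9)
E
```

```text
time_s: 20.0
position: [518.9, 98.1, 57.5]
ee_rot: [3.141, -0.027, 0.001]
contact_force: [0.2, -1.2, -0.1]
width: 12.9
t20.00 pos [518.9  98.1  57.5] w12.9 F[ 0.2 -1.2 -0.1] T[ 0.011  0.04  -0.059] j[ 0.45  0.31 -0.77  1.92  0.26  1.01 -0.46]
 tool x yaw -0.98 deg, tilt z [ 9.e-04 -5.e-04 -1.e+00]
 shift now-tool [-0.9  0.1  0.5]  turn [ 0.03 -0.05 -0.08]  shift after turn [-0.9  0.1  0.5]
```

```bash
python3 -m inch '[[0,0,0,0,0,0,1],[0,0,0,0,0,0,2],[0,0,0,0,0,0,2],[0,0,0,0,0,0,2],[0,0,0,0,0,0,2],[0,0,0,0,0,0,2],[0,0,0,0,0,0,2],[0,0,0,0,0,0,2],[0,0,0,0,0,0,2],[0,0,0,0,0,0,2]]'
python3 - <<'E'
from fit import *
togo([518,98,57],-0.9)
E
```

```text
time_s: 21.25
position: [519.3, 98.0, 57.5]
ee_rot: [3.087, -0.578, 0.003]
contact_force: [1.6, -0.6, -0.7]
width: 12.8
t21.25 pos [519.3  98.   57.5] w12.8 F[ 1.6 -0.6 -0.7] T[ 0.003 -0.073  0.272] j[ 0.4   0.3  -0.72  1.92  0.23  1.   -0.79]
 tool x yaw -21.22 deg, tilt z [ 1.8e-03 -8.0e-04 -1.0e+00]
 shift now-tool [-1.2  0.5  0.5]  turn [ 2.000e-02 -1.100e-01 -2.032e+01]  shift after turn [-1.3  0.   0.5]
```

```bash
python3 -m inch '[[0,0,0,0,0,0,2],[0,0,0,0,0,0,2],[0,0,0,0,0,0,2],[0,0,0,0,0,0,2],[0,0,0,0,0,0,2],[0,0,0,0,0,0,2],[0,0,0,0,0,0,2],[0,0,0,0,0,0,2],[0,0,0,0,0,0,1],[0,0,0,0,0,0,1]]'
python3 - <<'E'
from fit import *
togo([518,98,57],-0.9)
c=ctrl.read_camera("scene"); crop(c,200,165,340,235,5,"s10.png")
c=ctrl.read_camera("wrist"); cv2.imwrite("pics/w10.png",c["pixels"][:,:,::-1])
print(ctrl.get_state()["wrist_torque"])
E
```

```text
time_s: 22.5
position: [519.7, 97.8, 57.5]
ee_rot: [-2.947, 1.088, -0.004]
contact_force: [3.0, 0.6, -0.9]
width: 12.9
t22.50 pos [519.7  97.8  57.5] w12.9 F[ 3.   0.6 -0.9] T[ 0.    -0.108  0.3  ] j[ 0.35  0.29 -0.66  1.93  0.21  0.99 -1.11]
 tool x yaw -40.54 deg, tilt z [ 2.6e-03 -8.0e-04 -1.0e+00]
 shift now-tool [-1.4  0.9  0.5]  turn [-1.000e-02 -1.600e-01 -3.964e+01]  shift after turn [-1.7 -0.2  0.5]
[-0.01116161 -0.18435622  0.14014185]
```

View pics/s10.png

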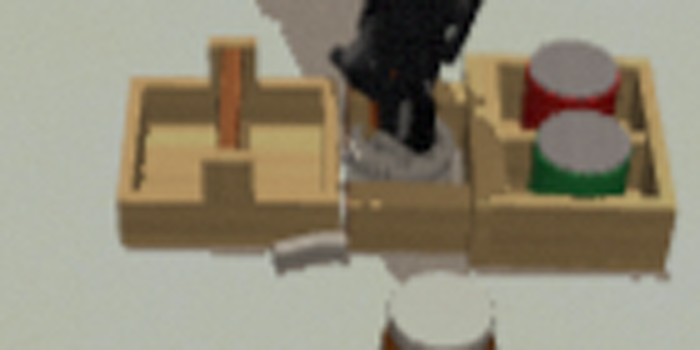

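View pics/w10.png

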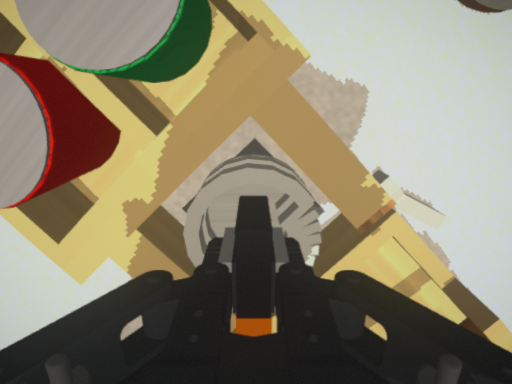

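```bash
python3 -m inch '[[0,0,0,0,0,0,0.6],[0,0,0,0,0,0,0.6],[0,0,0,0,0,0,0.6],[0,0,0,0,0,0,0.6],[0,0,0,0,0,0,0.6],[0,0,0,0,0,0,0.6],[0,0,0,0,0,0,0.6],[0,0,0,0,0,0,0.6],[0,0,0,0,0,0,0.6],[0,0,0,0,0,0,0.6]]'
python3 - <<'E'
from fit import *
info()
E
```

```text
time_s: 23.85
position: [519.8, 97.7, 57.5]
ee_rot: [-2.882, 1.25, -0.004]
contact_force: [2.6, -0.2, -1.3]
width: 12.8
t23.85 pos [519.8  97.7  57.5] w12.8 F[ 2.6 -0.2 -1.3] T[ 0.015 -0.19   0.254] j[ 0.34  0.29 -0.65  1.93  0.21  0.99 -1.22]
 tool x yaw -46.91 deg, tilt z [ 2.7e-03 -8.0e-04 -1.0e+00]
```

Torque is 0.25 N m, still turning freely (cam about 0.88 rad). I'll continue in smaller steps.

```bash
python3 -m inch '[[0,0,0,0,0,0,0.4],[0,0,0,0,0,0,0.4],[0,0,0,0,0,0,0.4],[0,0,0,0,0,0,0.4],[0,0,0,0,0,0,0.4],[0,0,0,0,0,0,0.4],[0,0,0,0,0,0,0.4],[0,0,0,0,0,0,0.4],[0,0,0,0,0,0,0.4],[0,0,0,0,0,0,0.4]]'
python3 - <<'E'
from fit import *
info()
c=ctrl.read_camera("top"); crop(c,190,175,310,250,6,"t11.png")
c=ctrl.read_camera("scene"); crop(c,240,170,300,230,8,"s11.png")
E
```

```text
time_s: 25.1
position: [519.8, 97.6, 57.5]
ee_rot: [-2.833, 1.357, -0.005]
contact_force: [2.1, -0.9, -0.4]
width: 13.1
t25.10 pos [519.8  97.6  57.5] w13.1 F[ 2.1 -0.9 -0.4] T[ 0.013 -0.156  0.277] j[ 0.33  0.28 -0.63  1.93  0.2   0.99 -1.29]
 tool x yaw -51.21 deg, tilt z [ 2.8e-03 -8.0e-04 -1.0e+00]
```

View pics/s11.png

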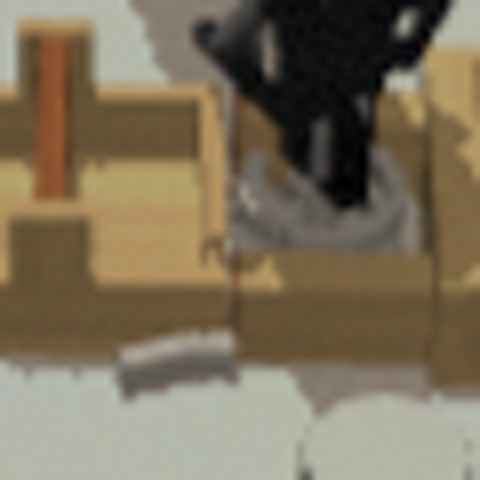

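```bash
python3 -m inch '[[0,0,0,0,0,0,0.3],[0,0,0,0,0,0,0.3],[0,0,0,0,0,0,0.3],[0,0,0,0,0,0,0.3],[0,0,0,0,0,0,0.3],[0,0,0,0,0,0,0.3],[0,0,0,0,0,0,0.3],[0,0,0,0,0,0,0.3],[0,0,0,0,0,0,0.3],[0,0,0,0,0,0,0.3]]'
python3 - <<'E'
from fit import *
info()
E
```

```text
time_s: 26.45
position: [519.9, 97.6, 57.5]
ee_rot: [-2.794, 1.436, -0.005]
contact_force: [2.9, -1.0, -1.4]
width: 13.3
t26.45 pos [519.9  97.6  57.5] w13.3 F[ 2.9 -1.  -1.4] T[-0.018 -0.176  0.294] j[ 0.32  0.28 -0.63  1.93  0.2   0.99 -1.34]
 tool x yaw -54.40 deg, tilt z [ 2.9e-03 -9.0e-04 -1.0e+00]
```

```bash
python3 -m inch '[[0,0,0,0,0,0,0.25],[0,0,0,0,0,0,0.25],[0,0,0,0,0,0,0.25],[0,0,0,0,0,0,0.25],[0,0,0,0,0,0,0.25],[0,0,0,0,0,0,0.25],[0,0,0,0,0,0,0.25],[0,0,0,0,0,0,0.25],[0,0,0,0,0,0,0.25],[0,0,0,0,0,0,0.25]]'
python3 - <<'E'
from fit import *
info()
E
```

```text
time_s: 27.7
position: [519.9, 97.5, 57.5]
ee_rot: [-2.759, 1.501, -0.005]
contact_force: [2.1, -0.8, -1.6]
width: 13.1
t27.70 pos [519.9  97.5  57.5] w13.1 F[ 2.1 -0.8 -1.6] T[ 0.006 -0.207  0.288] j[ 0.32  0.28 -0.62  1.93  0.19  0.99 -1.39]
 tool x yaw -57.08 deg, tilt z [ 2.9e-03 -9.0e-04 -1.0e+00]
```

```bash
python3 -m inch '[[0,0,0,0,0,0,0.25],[0,0,0,0,0,0,0.25],[0,0,0,0,0,0,0.25],[0,0,0,0,0,0,0.25],[0,0,0,0,0,0,0.25],[0,0,0,0,0,0,0.25],[0,0,0,0,0,0,0.25],[0,0,0,0,0,0,0.25],[0,0,0,0,0,0,0.25],[0,0,0,0,0,0,0.25]]'
python3 - <<'E'
from fit import *
info()
E
```

```text
time_s: 28.95
position: [520.0, 97.5, 57.5]
ee_rot: [-2.724, 1.564, -0.005]
contact_force: [2.3, -1.0, -1.4]
width: 13.0
t28.95 pos [520.   97.5  57.5] w13.0 F[ 2.3 -1.  -1.4] T[-0.038 -0.184  0.374] j[ 0.31  0.28 -0.61  1.93  0.19  0.99 -1.43]
 tool x yaw -59.74 deg, tilt z [ 0.003 -0.001 -1.   ]
```

Torque is up to 0.37, so the tray is meeting the rack. Still smaller steps from here.

```bash
python3 -m inch '[[0,0,0,0,0,0,0.15],[0,0,0,0,0,0,0.15],[0,0,0,0,0,0,0.15],[0,0,0,0,0,0,0.15],[0,0,0,0,0,0,0.15],[0,0,0,0,0,0,0.15],[0,0,0,0,0,0,0.15],[0,0,0,0,0,0,0.15],[0,0,0,0,0,0,0.15],[0,0,0,0,0,0,0.15]]'
python3 - <<'E'
from fit import *
info()
E
```

```text
time_s: 30.2
position: [520.0, 97.4, 57.5]
ee_rot: [-2.702, 1.602, -0.005]
contact_force: [1.1, -0.8, -1.2]
width: 13.4
t30.20 pos [520.   97.4  57.5] w13.4 F[ 1.1 -0.8 -1.2] T[-0.026 -0.153  0.391] j[ 0.31  0.28 -0.61  1.93  0.19  0.99 -1.46]
 tool x yaw -61.33 deg, tilt z [ 0.0031 -0.0012 -1.    ]
```

```bash
python3 -m inch '[[0,0,0,0,0,0,0.15],[0,0,0,0,0,0,0.15],[0,0,0,0,0,0,0.15],[0,0,0,0,0,0,0.15],[0,0,0,0,0,0,0.15],[0,0,0,0,0,0,0.15],[0,0,0,0,0,0,0.15],[0,0,0,0,0,0,0.15],[0,0,0,0,0,0,0.15],[0,0,0,0,0,0,0.15]]'
python3 - <<'E'
from fit import *
info()
E
```

```text
time_s: 31.45
position: [520.0, 97.4, 57.5]
ee_rot: [-2.679, 1.64, -0.005]
contact_force: [3.5, -1.7, -0.8]
width: 12.7
t31.45 pos [520.   97.4  57.5] w12.7 F[ 3.5 -1.7 -0.8] T[-0.062 -0.178  0.413] j[ 0.3   0.28 -0.6   1.93  0.19  0.99 -1.48]
 tool x yaw -62.93 deg, tilt z [ 0.0031 -0.0012 -1.    ]
```

```bash
python3 -m inch '[[0,0,0,0,0,0,0.12],[0,0,0,0,0,0,0.12],[0,0,0,0,0,0,0.12],[0,0,0,0,0,0,0.12],[0,0,0,0,0,0,0.12],[0,0,0,0,0,0,0.12],[0,0,0,0,0,0,0.12],[0,0,0,0,0,0,0.12],[0,0,0,0,0,0,0.12],[0,0,0,0,0,0,0.12]]'
python3 - <<'E'
from fit import *
info()
E
```

```text
time_s: 32.7
position: [520.0, 97.3, 57.5]
ee_rot: [-2.661, 1.669, -0.005]
contact_force: [2.5, -2.0, -1.1]
width: 13.4
t32.70 pos [520.   97.3  57.5] w13.4 F[ 2.5 -2.  -1.1] T[-0.008 -0.197  0.397] j[ 0.3   0.28 -0.6   1.93  0.19  0.99 -1.51]
 tool x yaw -64.21 deg, tilt z [ 0.0032 -0.0013 -1.    ]
```

```bash
python3 -m inch '[[0,0,0,0,0,0,0.15],[0,0,0,0,0,0,0.15],[0,0,0,0,0,0,0.15],[0,0,0,0,0,0,0.15],[0,0,0,0,0,0,0.15],[0,0,0,0,0,0,0.15],[0,0,0,0,0,0,0.15],[0,0,0,0,0,0,0.15],[0,0,0,0,0,0,0.15],[0,0,0,0,0,0,0.15]]'
python3 - <<'E'
from fit import *
info()
E
```

```text
time_s: 33.95
position: [520.1, 97.3, 57.5]
ee_rot: [-2.637, 1.706, -0.005]
contact_force: [3.1, -0.8, -1.4]
width: 12.8
t33.95 pos [520.1  97.3  57.5] w12.8 F[ 3.1 -0.8 -1.4] T[-0.063 -0.135  0.435] j[ 0.3   0.28 -0.6   1.93  0.19  0.99 -1.53]
 tool x yaw -65.81 deg, tilt z [ 0.0032 -0.0014 -1.    ]
```

```bash
python3 -m inch '[[0,0,0,0,0,0,0.12],[0,0,0,0,0,0,0.12],[0,0,0,0,0,0,0.12],[0,0,0,0,0,0,0.12],[0,0,0,0,0,0,0.12],[0,0,0,0,0,0,0.12],[0,0,0,0,0,0,0.12],[0,0,0,0,0,0,0.12],[0,0,0,0,0,0,0.12],[0,0,0,0,0,0,0.12]]'
python3 - <<'E'
from fit import *
info()
c=ctrl.read_camera("scene"); crop(c,240,170,300,230,8,"s12.png")
info()
E
```

```text
time_s: 35.2
position: [520.1, 97.3, 57.5]
ee_rot: [-2.618, 1.735, -0.006]
contact_force: [2.8, -1.6, -1.7]
width: 12.9
t35.20 pos [520.1  97.3  57.5] w12.9 F[ 2.8 -1.6 -1.7] T[-0.004 -0.196  0.469] j[ 0.29  0.28 -0.59  1.93  0.19  0.99 -1.55]
 tool x yaw -67.08 deg, tilt z [ 0.0033 -0.0014 -1.    ]
t35.25 pos [520.1  97.3  57.5] w12.9 F[ 2.7 -1.4 -1.6] T[-0.016 -0.19   0.403] j[ 0.29  0.28 -0.59  1.93  0.19  0.99 -1.55]
 tool x yaw -67.08 deg, tilt z [ 0.0033 -0.0015 -1.    ]
```

View pics/s12.png

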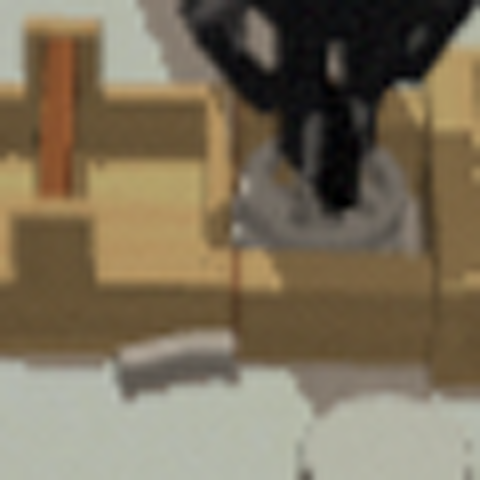

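```bash
python3 -m inch '[[0,0,0,0,0,0,0.1],[0,0,0,0,0,0,0.1],[0,0,0,0,0,0,0.1],[0,0,0,0,0,0,0.1],[0,0,0,0,0,0,0.1],[0,0,0,0,0,0,0.1],[0,0,0,0,0,0,0.1],[0,0,0,0,0,0,0.1],[0,0,0,0,0,0,0.1],[0,0,0,0,0,0,0.1]]'
python3 - <<'E'
from fit import *
info()
E
```

```text
time_s: 36.5
position: [520.1, 97.2, 57.5]
ee_rot: [-2.602, 1.76, -0.006]
contact_force: [2.5, -2.0, -0.6]
width: 13.2
t36.50 pos [520.1  97.2  57.5] w13.2 F[ 2.5 -2.  -0.6] T[-0.044 -0.192  0.551] j[ 0.29  0.27 -0.59  1.93  0.18  0.99 -1.57]
 tool x yaw -68.14 deg, tilt z [ 0.0034 -0.0016 -1.    ]
```

```bash
python3 -m inch '[[0,0,0,0,0,0,0.08],[0,0,0,0,0,0,0.08],[0,0,0,0,0,0,0.08],[0,0,0,0,0,0,0.08],[0,0,0,0,0,0,0.08],[0,0,0,0,0,0,0.08],[0,0,0,0,0,0,0.08],[0,0,0,0,0,0,0],[0,0,0,0,0,0,0],[0,0,0,0,0,0,0]]'
python3 - <<'E'
from fit import *
info()
E
```

```text
time_s: 37.75
position: [520.1, 97.2, 57.5]
ee_rot: [-2.593, 1.773, -0.006]
contact_force: [2.1, -1.2, -1.0]
width: 13.1
t37.75 pos [520.1  97.2  57.5] w13.1 F[ 2.1 -1.2 -1. ] T[-0.012 -0.163  0.549] j[ 0.29  0.27 -0.59  1.93  0.18  0.99 -1.58]
 tool x yaw -68.73 deg, tilt z [ 0.0034 -0.0016 -1.    ]
```

```bash
python3 -m inch '[[0,0,0,0,0,0,0],[0,0,0,0,0,0,0],[0,0,0,0,0,0,0],[0,0,0,0,0,0,0.08],[0,0,0,0,0,0,0.08],[0,0,0,0,0,0,0.08],[0,0,0,0,0,0,0.08],[0,0,0,0,0,0,0.08],[0,0,0,0,0,0,0.08],[0,0,0,0,0,0,0.08]]'
python3 - <<'E'
from fit import *
info()
E
```

```text
time_s: 39.0
position: [520.2, 97.2, 57.5]
ee_rot: [-2.584, 1.786, -0.006]
contact_force: [2.8, -2.1, -2.1]
width: 12.9
t39.00 pos [520.2  97.2  57.5] w12.9 F[ 2.8 -2.1 -2.1] T[ 0.057 -0.157  0.548] j[ 0.29  0.27 -0.59  1.93  0.18  0.99 -1.59]
 tool x yaw -69.31 deg, tilt z [ 0.0035 -0.0017 -1.    ]
```

```bash
python3 -m inch '[[0,0,0,0,0,0,0.08],[0,0,0,0,0,0,0.08],[0,0,0,0,0,0,0.08],[0,0,0,0,0,0,0.08],[0,0,0,0,0,0,0.08],[0,0,0,0,0,0,0.08],[0,0,0,0,0,0,0.08],[0,0,0,0,0,0,0.08],[0,0,0,0,0,0,0.08],[0,0,0,0,0,0,0.08]]'
python3 - <<'E'
from fit import *
info()
c=ctrl.read_camera("wrist"); cv2.imwrite("pics/w13.png",c["pixels"][:,:,::-1])
E
```

```text
time_s: 40.25
position: [520.2, 97.1, 57.5]
ee_rot: [-2.571, 1.805, -0.006]
contact_force: [3.7, -0.8, -1.0]
width: 13.4
t40.25 pos [520.2  97.1  57.5] w13.4 F[ 3.7 -0.8 -1. ] T[ 0.017 -0.155  0.666] j[ 0.29  0.27 -0.58  1.93  0.18  0.99 -1.61]
 tool x yaw -70.16 deg, tilt z [ 0.0035 -0.0018 -1.    ]
```

View pics/w13.png

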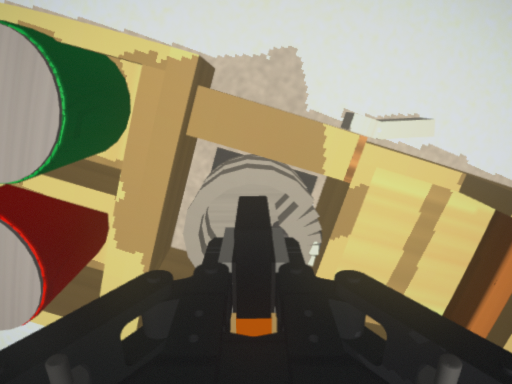

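```bash
python3 -m inch '[[0,0,0,0,0,0,0],[0,0,0,0,0,0,0],[0,0,0,0,0,0,0],[0,0,0,0,0,0,0],[0,0,0,0,0,0,0.08],[0,0,0,0,0,0,0.08],[0,0,0,0,0,0,0.08],[0,0,0,0,0,0,0.08],[0,0,0,0,0,0,0.08],[0,0,0,0,0,0,0.08]]'
python3 - <<'E'
from fit import *
info()
E
```

```text
time_s: 41.55
position: [520.2, 97.1, 57.5]
ee_rot: [-2.562, 1.817, -0.006]
contact_force: [2.7, -0.7, -2.2]
width: 13.1
t41.55 pos [520.2  97.1  57.5] w13.1 F[ 2.7 -0.7 -2.2] T[ 0.018 -0.146  0.596] j[ 0.29  0.27 -0.58  1.93  0.18  0.99 -1.61]
 tool x yaw -70.67 deg, tilt z [ 0.0036 -0.0019 -1.    ]
```

```bash
python3 -m inch '[[0,0,0,0,0,0,0.07],[0,0,0,0,0,0,0.07],[0,0,0,0,0,0,0.07],[0,0,0,0,0,0,0.07],[0,0,0,0,0,0,0.07],[0,0,0,0,0,0,0.07],[0,0,0,0,0,0,0.07],[0,0,0,0,0,0,0.07],[0,0,0,0,0,0,0.07],[0,0,0,0,0,0,0.07]]'
python3 - <<'E'
from fit import *
info()
E
```

```text
time_s: 42.8
position: [520.2, 97.1, 57.5]
ee_rot: [-2.551, 1.833, -0.006]
contact_force: [2.6, -2.2, -0.5]
width: 12.9
t42.80 pos [520.2  97.1  57.5] w12.9 F[ 2.6 -2.2 -0.5] T[-0.003 -0.151  0.673] j[ 0.28  0.27 -0.58  1.93  0.18  0.99 -1.63]
 tool x yaw -71.41 deg, tilt z [ 0.0036 -0.0019 -1.    ]
```

```bash
python3 -m inch '[[0,0,0,0,0,0,0.08],[0,0,0,0,0,0,0.08],[0,0,0,0,0,0,0.08],[0,0,0,0,0,0,0.08],[0,0,0,0,0,0,0.08],[0,0,0,0,0,0,0.08],[0,0,0,0,0,0,0.08],[0,0,0,0,0,0,0.08],[0,0,0,0,0,0,0.08],[0,0,0,0,0,0,0.08]]'
python3 - <<'E'
from fit import *
info()
E
```

```text
time_s: 44.05
position: [520.2, 97.0, 57.5]
ee_rot: [-2.537, 1.852, -0.006]
contact_force: [3.1, -1.9, -0.7]
width: 13.6
t44.05 pos [520.2  97.   57.5] w13.6 F[ 3.1 -1.9 -0.7] T[ 0.022 -0.149  0.681] j[ 0.28  0.27 -0.58  1.93  0.18  0.99 -1.64]
 tool x yaw -72.24 deg, tilt z [ 0.0035 -0.0021 -1.    ]
```

```bash
python3 - <<'E'
from fit import *
c=ctrl.read_camera("wrist"); cv2.imwrite("pics/w14.png",c["pixels"][:,:,::-1])
info()
for n in ["w9","w10","w13","w14"]:
    im=cv2.imread(f"pics/{n}.png"); hsv=cv2.cvtColor(im,cv2.COLOR_BGR2HSV)
    g=cv2.cvtColor(im,cv2.COLOR_BGR2GRAY).astype(float)
    og=(hsv[:,:,0]<14)&(hsv[:,:,1]>180)&(hsv[:,:,2]>100); og[:300]=0; og[:,:220]=0; og[:,290:]=0
    v,u=np.nonzero(og)
    L=[];Rr=[]
    for r in range(199,228):
        x=np.nonzero(g[r,225:285]<45)[0]
        L.append(225+x.min());Rr.append(225+x.max())
    rr=np.arange(199,228)
    print(n,"og",u.mean().round(1),v.mean().round(1),"L slope",np.polyfit(rr,L,1).round(3),"R",np.polyfit(rr,Rr,1).round(3), "mid@199",(np.mean(L[:4])+np.mean(Rr[:4]))/2)
im=cv2.imread("pics/w14.png")[180:350,170:340]; a=cv2.imread("pics/w10.png")[180:350,170:340]
cv2.imwrite("pics/cmp.png",cv2.resize(np.hstack([a,im]),None,fx=2.3,fy=2.3))
E
```

```text
t44.10 pos [520.2  97.   57.5] w13.2 F[ 3.7 -1.7 -1.5] T[-0.018 -0.173  0.669] j[ 0.28  0.27 -0.58  1.93  0.18  0.99 -1.64]
 tool x yaw -72.25 deg, tilt z [ 0.0036 -0.002  -1.    ]
w9 og 251.5 325.4 L slope [-1.66000e-01  2.73186e+02] R [1.51000e-01 2.33891e+02] mid@199 252.0
w10 og 253.0 326.1 L slope [-1.55000e-01  2.71464e+02] R [1.69000e-01 2.31423e+02] mid@199 252.875
w13 og 253.4 326.4 L slope [ -0.351 313.811] R [  0.232 216.995] mid@199 254.625
w14 og 253.4 326.5 L slope [ -0.411 326.991] R [  0.221 219.2  ] mid@199 255.625
```

View pics/cmp.png

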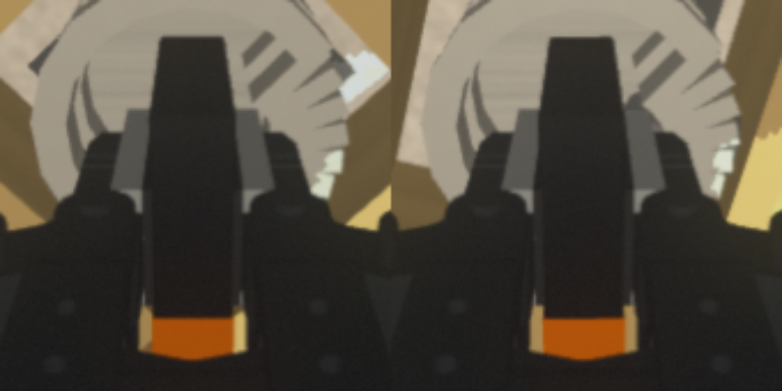

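```bash
python3 -m inch '[[0,0,0,0,0,0,0.1],[0,0,0,0,0,0,0.1],[0,0,0,0,0,0,0.1],[0,0,0,0,0,0,0.1],[0,0,0,0,0,0,0.1],[0,0,0,0,0,0,0.1],[0,0,0,0,0,0,0.1],[0,0,0,0,0,0,0.1],[0,0,0,0,0,0,0.1],[0,0,0,0,0,0,0.1]]' 120
python3 - <<'E'
from fit import *
info()
E
```

```text
time_s: 45.35
position: [520.2, 97.1, 57.6]
ee_rot: [-2.518, 1.877, -0.006]
contact_force: [2.9, -1.7, -1.1]
width: 12.6
t45.35 pos [520.2  97.1  57.6] w12.6 F[ 2.9 -1.7 -1.1] T[-0.083 -0.114  0.552] j[ 0.28  0.27 -0.58  1.93  0.18  0.99 -1.66]
 tool x yaw -73.41 deg, tilt z [ 0.0035 -0.0016 -1.    ]
```

```bash
python3 -m inch '[[0,0,0,0,0,0,0.1],[0,0,0,0,0,0,0.1],[0,0,0,0,0,0,0.1],[0,0,0,0,0,0,0.1],[0,0,0,0,0,0,0.1],[0,0,0,0,0,0,0.1],[0,0,0,0,0,0,0.1],[0,0,0,0,0,0,0.1],[0,0,0,0,0,0,0.1],[0,0,0,0,0,0,0.1]]'
python3 - <<'E'
from fit import *
info()
E
```

```text
time_s: 46.6
position: [520.2, 97.1, 57.6]
ee_rot: [-2.501, 1.9, -0.006]
contact_force: [3.6, -2.1, -1.3]
width: 12.6
t46.60 pos [520.2  97.1  57.6] w12.6 F[ 3.6 -2.1 -1.3] T[-0.028 -0.142  0.662] j[ 0.28  0.27 -0.57  1.93  0.18  0.99 -1.68]
 tool x yaw -74.43 deg, tilt z [ 0.0036 -0.0019 -1.    ]
```

```bash
python3 -m inch '[[0,0,0,0,0,0,0.1],[0,0,0,0,0,0,0.1],[0,0,0,0,0,0,0.1],[0,0,0,0,0,0,0.1],[0,0,0,0,0,0,0.1],[0,0,0,0,0,0,0.1],[0,0,0,0,0,0,0.1],[0,0,0,0,0,0,0.1],[0,0,0,0,0,0,0.1],[0,0,0,0,0,0,0.1]]'
python3 - <<'E'
from fit import *
info()
E
```

```text
time_s: 47.85
position: [520.3, 97.0, 57.6]
ee_rot: [-2.485, 1.922, -0.007]
contact_force: [3.0, -1.4, -0.8]
width: 12.4
t47.85 pos [520.3  97.   57.6] w12.4 F[ 3.  -1.4 -0.8] T[ 0.021 -0.093  0.768] j[ 0.27  0.27 -0.57  1.93  0.18  0.99 -1.69]
 tool x yaw -75.44 deg, tilt z [ 0.0037 -0.0022 -1.    ]
```

```bash
python3 -m inch '[[0,0,0,0,0,0,0.1],[0,0,0,0,0,0,0.1],[0,0,0,0,0,0,0.1],[0,0,0,0,0,0,0.1],[0,0,0,0,0,0,0.1],[0,0,0,0,0,0,0.1],[0,0,0,0,0,0,0.05],[0,0,0,0,0,0,0.05],[0,0,0,0,0,0,0.05],[0,0,0,0,0,0,0.05]]'
python3 - <<'E'
from fit import *
info()
E
```

```text
time_s: 49.1
position: [520.3, 96.9, 57.6]
ee_rot: [-2.471, 1.939, -0.007]
contact_force: [2.8, -2.5, -0.8]
width: 12.6
t49.10 pos [520.3  96.9  57.6] w12.6 F[ 2.8 -2.5 -0.8] T[-0.006 -0.067  0.921] j[ 0.27  0.27 -0.57  1.93  0.18  0.99 -1.71]
 tool x yaw -76.25 deg, tilt z [ 0.0039 -0.0025 -1.    ]
```

Firm snugness is clearly felt at 0.77–0.92 N m, so I'll stop, relax, let go and rise.

```bash
python3 -m inch '[[0,0,0,0,0,0,0],[0.35,0,0,0,0,0,0],[0.35,0,0,0,0,0,0],[0.35,0,0,0,0,0,0],[0.35,0,0,0,0,0,0],[0.4,0,0,-15,0,0,0],[0.4,0,0,-30,0,0,0],[0.4,0,0,-40,0,0,0],[0.4,0,0,-40,0,0,0],[0.4,0,0,-20,0,0,0]]'
python3 - <<'E'
from fit import *
info()
c=ctrl.read_camera("scene"); crop(c,200,165,340,235,5,"s15.png")
c=ctrl.read_camera("wrist"); cv2.imwrite("pics/w15.png",c["pixels"][:,:,::-1])
E
```

```text
time_s: 50.35
position: [517.7, 98.9, 209.4]
ee_rot: [-2.468, 1.944, 0.0]
contact_force: [0.0, 0.4, -0.2]
width: 34.2
t50.35 pos [517.7  98.9 209.4] w34.2 F[ 0.   0.4 -0.2] T[ 0.014 -0.032 -0.014] j[ 0.32  0.11 -0.59  1.77  0.06  1.29 -1.62]
 tool x yaw -76.45 deg, tilt z [-1.e-04  3.e-04 -1.e+00]
```

View pics/s15.png

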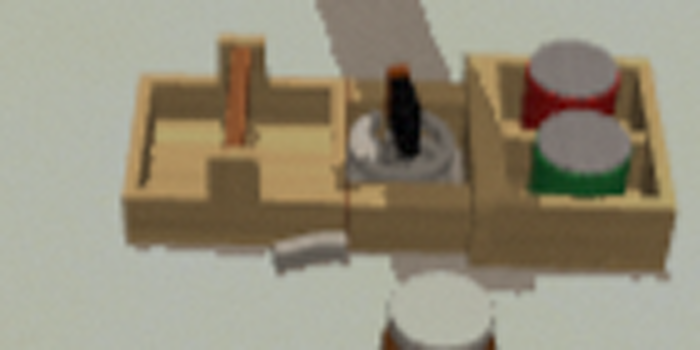

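View pics/w15.png

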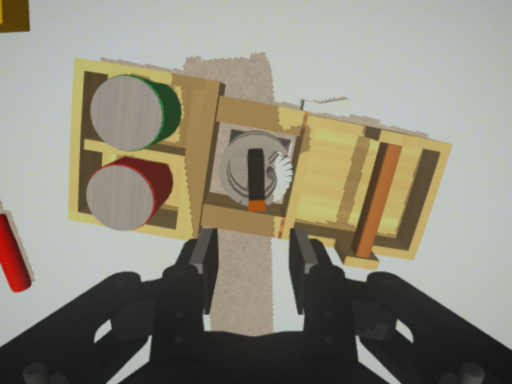

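The tray sits flush on both corks, and the wing runs from (255,150) to (259,205). A quick check of the wing angle, then I'll hand in.

```bash
python3 - <<'E'
from fit import *
c=ctrl.read_camera("wrist"); hsv=cv2.cvtColor(c["pixels"],cv2.COLOR_RGB2HSV)
P=[]
for r in range(153,198,4):
    x=np.nonzero(hsv[r,235:280,2]<50)[0]+235; P.append(onz(c,x.mean(),r,92)[:2])
P=np.array(P); vx,vy,_,_=cv2.fitLine(P.astype(np.float32),cv2.DIST_HUBER,0,.01,.01).ravel()
print(np.degrees(np.arctan2(vy,vx)),P[0],P[-1]); info(); ctrl.job_done()
E
```

```text
15.387046 [544.52999372 102.98543492] [507.89245792  94.96215549]
t50.50 pos [517.5  98.8 207.6] w34.0 F[-0.1 -0.1 -0.4] T[ 0.004 -0.007  0.021] j[ 0.32  0.11 -0.59  1.77  0.06  1.28 -1.62]
 tool x yaw -76.46 deg, tilt z [-1.e-03  1.e-04 -1.e+00]
the job is handed in; nothing more can be done
```

I slid the tray along the guides by its bar until the stud bottomed in the mouth, then turned the cam clockwise by its wing until it came firmly tight. I let go, rose clear and handed the job in at about 50.5 s, within the 64 s limit.

- **Stud home:** the tray stopped at a light 5.7 N, with the stud head about 25.4 mm from the cam axis. The tray stood about 8 mm off the rack's faces at that point, as expected.
- **Cam angle:** the wing ended about 1.35–1.4 rad from the mouth, inside the range where it should come tight. The last picture gave a wing yaw of -74.6° against the tool's -76.5°. The gap of about 2° is likely pad twist or picture error.
- **Tightness:** the wrist torque read 0.77 N m, then 0.92 N m on the last small turn, where I stopped. That last reading is closer to the 0.95 limit than I wanted. Readings scattered by about 0.05 N m, and free turning read about 0.08 N m above the stated 0.2.
- **Torque climb:** torque rose more slowly with angle than the description gives, so the wing probably twisted a little in the pads. I raised the grip from 80 to 120 N partway through.
- **Result:** the last pictures show the tray's wall against both cork faces. I did not touch the other goods or measure them again, and the force reading after release was near zero.

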